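Fit the adapter plates to the carrier and park it

TASK

Some blue adapter plates lie on the black rubber mat: each fits over the dowel pins of just one of the aluminium carrier's three stations, or of none. Find out by trying them, seat every plate that fits flat on its station, square with it, and leave or put back flat on the mat a plate that fits no station; a station may stay empty. Then push the loaded carrier along the bench to the left, without lifting it, until it is fully home and flush against the grey stop fence, between the yellow lines, and do not knock over the bottle or the beaker.

Things in the scene. Friction and masses are not known exactly. Their poses are not given: they have to be found in the camera images.
- grip_a (a point): centre of the grip of a blue adapter plate (may be absent), 35 mm above its underside, z up. Plate 92 x 50 x 8 mm (x, y, z), about 0.09 kg, two 12 mm through holes; the hole pattern differs from plate to plate and looks the same after a half turn. The black grip stands on its centre: 14 mm along x, 30 mm along y, 8 to 52 mm above the underside. The letter says nothing of where it fits.
- grip_b (a point): centre of the grip of a blue adapter plate (may be absent), 35 mm above its underside, z up. Plate 92 x 50 x 8 mm (x, y, z), about 0.09 kg, two 12 mm through holes; the hole pattern differs from plate to plate and looks the same after a half turn. The black grip stands on its centre: 14 mm along x, 30 mm along y, 8 to 52 mm above the underside. The letter says nothing of where it fits.
- grip_c (a point): centre of the grip of a blue adapter plate (may be absent), 35 mm above its underside, z up. Plate 92 x 50 x 8 mm (x, y, z), about 0.09 kg, two 12 mm through holes; the hole pattern differs from plate to plate and looks the same after a half turn. The black grip stands on its centre: 14 mm along x, 30 mm along y, 8 to 52 mm above the underside. The letter says nothing of where it fits.
- grip_d (a point): centre of the grip of a blue adapter plate (may be absent), 35 mm above its underside, z up. Plate 92 x 50 x 8 mm (x, y, z), about 0.09 kg, two 12 mm through holes; the hole pattern differs from plate to plate and looks the same after a half turn. The black grip stands on its centre: 14 mm along x, 30 mm along y, 8 to 52 mm above the underside. The letter says nothing of where it fits.
- carrier: loose aluminium carrier slab, 104 x 176 x 18 mm (x, y, z), about 0.8 kg, too wide to grasp; origin at the centre of its underside, x away from the robot, y to the left along its length. Three stations stand side by side along y, 58 mm apart. Seated plates do not reach past its edges.
- station_left (a point): centre of the left station on the carrier's top face, 18 mm above the bench, axes as the carrier's. Two brass pins, 8 mm thick, 12 mm high, the top 4 mm tapered, in a pattern of its own centred here. A plate fits with its long side along x, either way round, with 2 mm of play; seated, its grip point is 35 mm above this point. One that does not fit stays about 12 mm higher or tilted, on the pins.
- station_middle (a point): centre of the middle station on the carrier's top face, 18 mm above the bench, axes as the carrier's. Two brass pins, 8 mm thick, 12 mm high, the top 4 mm tapered, in a pattern of its own centred here. A plate fits with its long side along x, either way round, with 2 mm of play; seated, its grip point is 35 mm above this point. One that does not fit stays about 12 mm higher or tilted, on the pins.
- station_right (a point): centre of the right station on the carrier's top face, 18 mm above the bench, axes as the carrier's. Two brass pins, 8 mm thick, 12 mm high, the top 4 mm tapered, in a pattern of its own centred here. A plate fits with its long side along x, either way round, with 2 mm of play; seated, its grip point is 35 mm above this point. One that does not fit stays about 12 mm higher or tilted, on the pins.
- bay (a point): where the carrier's origin belongs when parked, on the bench surface, to the left; y points square into the fence, x along it. The fixed grey stop fence (104 mm long, 20 mm thick, 22 mm high) has its near face 88 mm beyond this point along +y; yellow lines 128 mm apart run from beside its ends to the right.
- plate_mat: black rubber mat fixed on the bench, 118 x 250 x 3 mm (x, y, z), on which the plates lie at the start; origin at the centre of its underside
- upright (a point): middle of the foot of a fixed upright of the shelf, right of the beaker, from the bench up: it fills x 0.58 to 0.62 m and y -0.54 to -0.46 m; keep the gripper clear of it
- cord (a point): a point on a thin solid grey cord of the room that no arm may press on. It runs from the bench at (0.66, 0.04, 0.04) m through (0.57, 0.09, 0.16), this point, (0.43, 0.18, 0.45), (0.35, 0.25, 0.66) and (0.28, 0.31, 0.92) up to (0.22, 0.39, 1.20). All the work lies to the right of it; an arm that starts on its left should fold well back before it swings past.
- bottle_a: reagent bottle, 52 mm across and 100 mm high, standing left of the fence; origin at the centre of its underside; leave it standing
- beaker_a: small glass beaker, 52 mm across and 60 mm high, at the right rear; origin at the centre of its underside; leave it standing

How it is judged:
On the way, in this order (a step that is already met when the one before it is completed fails the run):
1. every plate that fits a station is seated on it and a plate that fits none lies on the mat (((horizontal distance between grip_a and station_left below 0.006 m and z of grip_a in the frame of station_left between 0.029 and 0.039 m and angle between the x axis of grip_a and the x axis of station_left, either way round below 0.12 rad and angle between the z axis of grip_a and the z axis of station_left, either way round below 0.06 rad) or (horizontal distance between grip_a and station_middle below 0.006 m and z of grip_a in the frame of station_middle between 0.029 and 0.039 m and angle between the x axis of grip_a and the x axis of station_middle, either way round below 0.12 rad and angle between the z axis of grip_a and the z axis of station_middle, either way round below 0.06 rad) or (horizontal distance between grip_a and station_right below 0.006 m and z of grip_a in the frame of station_right between 0.029 and 0.039 m and angle between the x axis of grip_a and the x axis of station_right, either way round below 0.12 rad and angle between the z axis of grip_a and the z axis of station_right, either way round below 0.06 rad)) and ((horizontal distance between grip_c and station_left below 0.006 m and z of grip_c in the frame of station_left between 0.029 and 0.039 m and angle between the x axis of grip_c and the x axis of station_left, either way round below 0.12 rad and angle between the z axis of grip_c and the z axis of station_left, either way round below 0.06 rad) or (horizontal distance between grip_c and station_middle below 0.006 m and z of grip_c in the frame of station_middle between 0.029 and 0.039 m and angle between the x axis of grip_c and the x axis of station_middle, either way round below 0.12 rad and angle between the z axis of grip_c and the z axis of station_middle, either way round below 0.06 rad) or (horizontal distance between grip_c and station_right below 0.006 m and z of grip_c in the frame of station_right between 0.029 and 0.039 m and angle between the x axis of grip_c and the x axis of station_right, either way round below 0.12 rad and angle between the z axis of grip_c and the z axis of station_right, either way round below 0.06 rad)) and ((horizontal distance between grip_d and station_left below 0.006 m and z of grip_d in the frame of station_left between 0.029 and 0.039 m and angle between the x axis of grip_d and the x axis of station_left, either way round below 0.12 rad and angle between the z axis of grip_d and the z axis of station_left, either way round below 0.06 rad) or (horizontal distance between grip_d and station_middle below 0.006 m and z of grip_d in the frame of station_middle between 0.029 and 0.039 m and angle between the x axis of grip_d and the x axis of station_middle, either way round below 0.12 rad and angle between the z axis of grip_d and the z axis of station_middle, either way round below 0.06 rad) or (horizontal distance between grip_d and station_right below 0.006 m and z of grip_d in the frame of station_right between 0.029 and 0.039 m and angle between the x axis of grip_d and the x axis of station_right, either way round below 0.12 rad and angle between the z axis of grip_d and the z axis of station_right, either way round below 0.06 rad)) and x of grip_b in the frame of plate_mat between -0.059 and 0.059 m and y of grip_b in the frame of plate_mat between -0.125 and 0.125 m and height (world z) of grip_b below 0.05 m and angle between grip_b's own z axis and vertical below 0.15 rad), for 0.2 s.
2. the carrier is home against the fence (y of carrier in the frame of bay between -0.007 and 0.007 m and x of carrier in the frame of bay between -0.015 and 0.015 m and angle between the y axis of carrier and the y axis of bay, either way round below 0.07 rad), for 0.2 s.
At the end, for the whole second after the job is handed in: Each plate that fits is on its station: within 6 mm, flat within 4 mm, square within 0.12 rad. A plate that fits none lies flat with its centre on the mat. The carrier rests within 7 mm of flush with the fence, within 15 mm along it of the middle of the bay, square within 0.07 rad (all of step 1 and all of step 2 and linear speed of carrier below 0.01 m/s); the robot touches nothing.
It fails at once if the carrier is lifted off the bench or tipped (height (world z) of carrier above 0.02 m or angle between carrier's own z axis and vertical above 0.2 rad).
It fails at once if the bottle or beaker is knocked over (angle between any of bottle_a, beaker_a's own z axis and vertical above 0.6 rad).
Of plate_a, plate_b, plate_c, plate_d only 3 to 4 are there at a start; the rules pass over those that are not, and their reading is None.
At some moment in a run one of plate_a, plate_b, plate_c, plate_d may be knocked a few centimetres aside while the robot is not near it.
It also fails if it takes over 210 s, if anything falls off the work surface, if the arm or the gripper's body presses on something with over 40 N, if the wrist force passes 120 N, or if a joint passes its speed limit or range.

ROBOT

A 6-joint arm with a two-finger parallel gripper is mounted at the origin on a cart in front of the work surface, level with it; the furniture and walls round the work are solid. World frame = base frame: x ahead of the robot, y to its left, z up, the work surface at z = 0. Lengths are in m, angles in rad, forces in N, time in s.
With the tool pointing down it reaches from about 0.3 to 0.875 m from the base axis. Payload 6.4 kg.
Tool frame: the origin (TCP) lies at the very end of the fingers, on their centre line; the grasp point (between the pads) lies 19 mm behind it; z points along the fingers, y is the line along which they close (so a half turn about z gives the same grasp; the last joint's range is limited). The gripper opens to 88 mm and grips with 3 to 60 N. Pads are 18 mm wide; open, the fingers measure 123 mm over their backs; the gripper's body (75 mm by 187 mm) begins 45 mm behind the grasp point.
Start: joints at [0.91, 0.181, 1.607, -0, 1.354, -0.206], TCP at [0.253, 0.517, 0.208] pointing down, gripper open.
Joint ranges: [-2.99, 2.99], [-0.89, 2.07], [0.3, 2.58], [-1.14, 4.28], [0, 2.63], [-3.12, 3.12]. Speed limits (rad/s): [2.57, 2.57, 3.01, 3.14, 3.14, 3.14].

INTERFACE

Orientations are given as a rotation vector (axis times angle).
In Python, from station import telemetry, optics, finish_job gives the robot as it stands. The module is installed in compiled form; this text tells all that it offers.
- The arm moves only by the tool jog_arm, never from a script. Its argument "rows" is one flat list of numbers, 7 for each row, row after row: the turn, a rotation vector about the tool's x, y, z in degrees, then the shift along the tool's x, y, z in mm, then the finger opening in mm, from 0 to 88.1. A call has exactly 5 rows; each row is the pose to reach, as a shift and turn from the pose commanded when the call began, along the tool's axes at that moment; what a row does not reach only later rows make up. A row lasts 1/8 s, in which the tool goes at most 62.5 mm and 10.7 degrees, less where a joint would pass 70% of its speed; a pose out of reach is approached as far as the arm can. A call with a gripper value outside its range is refused whole. The fingers move at their own pace and stop on an object; "grip_force" is the grip in N (left out, the last holds). Time passes only in rows, so rows that repeat a pose let the fingers close, or fill a call up. It gives the time, the measured TCP pose, the force, the opening and the grip force at its end, in the units of the state.
- telemetry.state(): the state, without advancing time (a new reading comes with each control period).
- optics.grab_frame(name): name is "scene" or "top" or "wrist"; returns the picture (420x560x3 uint8, red, green, blue); there is no depth.
- optics.get_calibration(name): a dict with "intrinsics" (3x3 intrinsics, pixels), "extrinsics" (4x4, takes a point from world to camera coordinates); the wrist camera has in their place "T_tool_cam" (4x4, takes a point from camera to tool coordinates, whose origin is the TCP and whose axes are the flange's). Camera axes: x right, y down, z forward; pixel columns grow to the right and rows downward; lengths in m; the calibration is good to about 2 mm. A picture is of the moment at which its call begins: read the wrist's pose just before it. get_calibration takes no time and is no camera call.
- finish_job(): hands the job in; it is judged then, once.
The state is a dict: "time_s": time; "joint_pos": joint angles; "qd": joint speeds; "tau": joint torques, N m; "eef_pos": TCP position; "eef_rot": TCP orientation; "force": force on the tool from outside, world axes, zero at the start; "wrist_torque": the same for the moment, N m; "opening": finger opening in m; "finger_force": force on a finger pad.
Only numpy, scipy, OpenCV 4.12 (cv2) and the standard library are available. Lean on these libraries where they do the work, as an engineer would, in place of code of your own. Each camera call takes 0.05 s, during which the arm holds its last target. There are 200 camera calls.

## Working session

There is one attempt and no reset: what is moved stays moved. The work goes in short steps, Python scripts to look and compute and a tool call to move; the robot and the scene stay as the last step left them, time stands still between calls to the robot, and variables do not carry over. Pictures are saved under pics/ and viewed, at most 14 in all, crops included, and the job is handed in when it is done.

Besides the shell and the picture viewer there is one more tool, called after "Emit:" by a JSON object that holds its "name" and its "arguments", one argument or row to a line. jog_arm: Moves the arm, as the interface text tells. Its arguments: {"type":"object","properties":{"rows":{"type":"array","items":{"type":"number"}},"grip_force":{"type":"number"}},"required":["rows"]}

```bash
mkdir -p pics; cat > h.py <<'E'
import numpy as np, cv2
from scipy.spatial.transform import Rotation as R
from station import telemetry, optics
def st(): return telemetry.state()
def T_tool():
    s=st(); T=np.eye(4); T[:3,:3]=R.from_rotvec(s['eef_rot']).as_matrix(); T[:3,3]=s['eef_pos']; return T
def cam(name,T=None):
    c=optics.get_calibration(name); K=np.array(c['intrinsics'])
    if name=='wrist': W=(T if T is not None else T_tool())@np.array(c['T_tool_cam'])
    else: W=np.linalg.inv(np.array(c['extrinsics']))
    return K,W
def ray(K,W,uv,z):
    d=W[:3,:3]@np.linalg.inv(K)@np.array([uv[0],uv[1],1.]); t=(z-W[2,3])/d[2]; return W[:3,3]+t*d
def proj(K,W,p):
    q=np.linalg.inv(W)@np.append(p,1); q=K@q[:3]; return q[:2]/q[2]
def grab(name,fn=None):
    T=T_tool(); im=optics.grab_frame(name)
    if fn: cv2.imwrite('pics/'+fn,cv2.cvtColor(im,cv2.COLOR_RGB2BGR))
    return im,T
E
python3 - <<'E'
from h import *
for n in ['scene','top','wrist']:
    grab(n,n+'0.png'); K,W=cam(n); print(n,K.round(1).tolist(),W.round(3).tolist())
s=st(); print(s)
E
```

```text
scene [[466.7, 0.0, 281.6], [0.0, 466.7, 218.6], [0.0, 0.0, 1.0]] [[0.871, -0.2, 0.448, -0.019], [-0.49, -0.404, 0.772, -1.107], [0.026, -0.892, -0.45, 0.791], [0.0, 0.0, 0.0, 1.0]]
top [[488.6, 0.0, 283.8], [0.0, 488.6, 206.2], [0.0, 0.0, 1.0]] [[-0.001, -0.993, 0.118, 0.386], [-0.999, -0.003, -0.039, -0.045], [0.039, -0.118, -0.992, 1.74], [0.0, 0.0, 0.0, 1.0]]
wrist [[309.4, 0.0, 280.0], [0.0, 309.4, 209.7], [0.0, 0.0, 1.0]] [[0.439, 0.856, 0.272, 0.181], [0.898, -0.418, -0.134, 0.551], [-0.001, 0.303, -0.953, 0.383], [0.0, 0.0, 0.0, 1.0]]
{'time_s': 0.15, 'joint_pos': array([ 9.09690076e-01,  1.81369873e-01,  1.60776240e+00,  7.35746585e-06,
        1.35377136e+00, -2.06303183e-01]), 'qd': array([-0.00102555, -0.00195784, -0.00380848,  0.00100674, -0.00076563,
        0.00117095]), 'tau': array([ 8.66844366e-04, -4.34228003e+01, -3.42174232e+01,  6.99802442e-02,
        3.56129254e-02, -1.14488680e-04]), 'eef_pos': array([0.25229978, 0.51620688, 0.2076251 ]), 'eef_rot': array([-7.08138385e-01, -3.06016973e+00,  1.86355450e-03]), 'force': array([-0.26467162,  0.30851902, -0.07691529]), 'wrist_torque': array([-0.01254781, -0.02741222, -0.00873958]), 'finger_force': 0.0, 'opening': 0.08826058859323503}
```

View pics/top0.png

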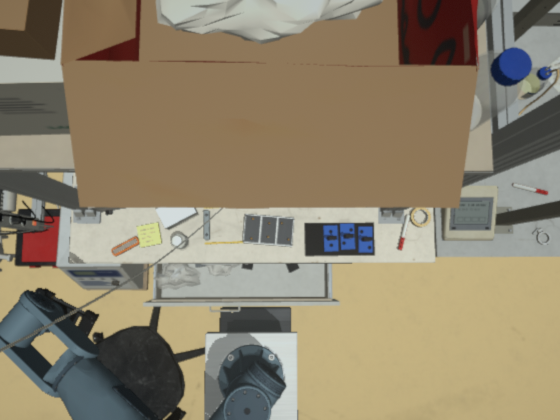

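View pics/scene0.png

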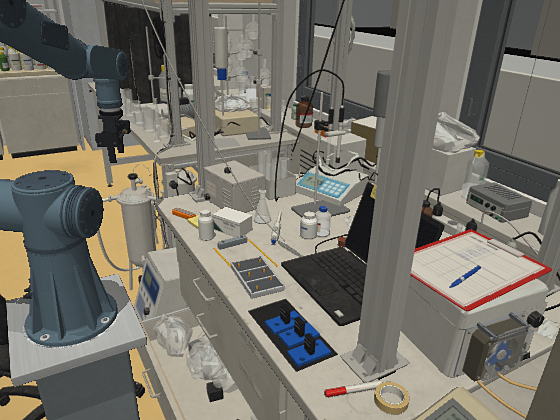

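```bash
cat >> h.py <<'E'
def plan(xyz,yaw=None):
    """delta from current pose to target: yaw = direction (deg, world) of tool x, tool z down"""
    T=T_tool(); t=T[:3,:3].T@(np.array(xyz)-T[:3,3])*1000
    if yaw is None:
        yaw=np.degrees(np.arctan2(T[1,0],T[0,0]))
    c,s=np.cos(np.radians(yaw)),np.sin(np.radians(yaw))
    G=np.array([[c,s,0],[s,-c,0],[0,0,-1]])
    r=R.from_matrix(T[:3,:3].T@G).as_rotvec(degrees=True)
    print('turn',r.round(2),'shift',t.round(1),'toolyaw',round(float(yaw),2)); return r,t
E
python3 - <<'E'
from h import *
K,W=cam('top')
for n,uv,z in [('carrier',(269,230),.018),('mat',(340,239),.003),('g1',(331,237),.06),('g2',(347,236),.06),('g3',(366,238),.06),('fence',(207,225),.022),('bottle',(179,241),.1),('L',(222,242),0),('cordbox',(270,205),.8)]:
    print(n,ray(K,W,uv,z).round(3))
T=T_tool(); print(T.round(3)); print(optics.get_calibration('wrist')['T_tool_cam'])
plan((0.2,0.23,.25)); plan((.3,0,.25)); plan((.32,-.12,.25))
E
```

```text
carrier [ 0.506 -0.06   0.018]
mat [ 0.475 -0.314  0.003]
g1 [ 0.479 -0.274  0.06 ]
g2 [ 0.483 -0.33   0.06 ]
g3 [ 0.476 -0.396  0.06 ]
fence [0.523 0.157 0.022]
bottle [0.463 0.24  0.1  ]
L [0.465 0.106 0.   ]
cordbox [ 0.5   -0.055  0.8  ]
[[-0.898  0.439 -0.001  0.252]
 [ 0.439  0.898 -0.001  0.516]
 [ 0.    -0.001 -1.     0.208]
 [ 0.     0.     0.     1.   ]]
[[-5.88576557e-06 -9.52749452e-01 -3.03757273e-01  7.92956379e-02]
 [ 9.99999902e-01 -1.39915278e-04  4.19474529e-04 -1.27618670e-04]
 [-4.42154411e-04 -3.03757241e-01  9.52749360e-01 -1.74922849e-01]
 [ 0.00000000e+00  0.00000000e+00  0.00000000e+00  1.00000000e+00]]
turn [-0.07 -0.02  0.  ] shift [ -78.7 -280.1  -42. ] toolyaw 153.94
turn [-0.07 -0.02  0.  ] shift [-269.6 -442.8  -41.9] toolyaw 153.94
turn [-0.07 -0.02  0.  ] shift [-340.3 -541.8  -41.8] toolyaw 153.94
```

Emit:
{"name": "jog_arm", "arguments": {
  "rows": [0, 0, 0, -20, -70, -10, 88, 0, 0, 0, -40, -140, -20, 88, 0, 0, 0, -60, -210, -30, 88, 0, 0, 0, -79, -280, -40, 88, 0, 0, 0, -79, -280, -40, 88]
}}

```text
time_s: 0.78
eef_pos: [0.1997, 0.2287, 0.2482]
eef_rot: [0.708, 3.06, -0.0]
force: [0.4, -0.1, 1.4]
opening: 0.0882
finger_force: 0.0
```

```bash
python3 - <<'E'
from h import *
s=st(); print(s['time_s'],s['joint_pos'].round(2),s['eef_pos'].round(3))
plan((.29,0.1,.25),130); plan((.31,-.05,.25),90)
E
```

```text
0.775 [ 0.45 -0.56  2.15 -0.    1.55 -0.66] [0.2   0.229 0.248]
turn [1.000e-02 3.000e-02 2.396e+01] shift [-137.6  -75.9   -1.7] toolyaw 130.0
turn [3.000e-02 3.000e-02 6.396e+01] shift [-221.5 -201.9   -1.7] toolyaw 90.0
```

Emit:
{"name": "jog_arm", "arguments": {
  "rows": [0, 0, 10, -55, -30, 0, 88, 0, 0, 20, -110, -60, 0, 88, 0, 0, 30, -150, -95, 0, 88, 0, 0, 40, -185, -150, 0, 88, 0, 0, 50, -221, -202, 0, 88]
}}

```text
time_s: 1.4
eef_pos: [0.3097, -0.0468, 0.2485]
eef_rot: [1.942, 2.468, 0.001]
force: [1.2, 0.8, -0.4]
opening: 0.0879
finger_force: 0.0
```

```bash
python3 - <<'E'
from h import *
s=st(); print(s['time_s'],s['joint_pos'].round(2),s['eef_pos'].round(3))
plan((.45,-.12,.32),90)
E
```

```text
1.4 [-0.54 -0.53  2.13  0.    1.54 -0.77] [ 0.31  -0.047  0.248]
turn [ 0.07  0.03 13.6 ] shift [-104.2  119.2  -71.3] toolyaw 90.0
```

Emit:
{"name": "jog_arm", "arguments": {
  "rows": [0, 0, 3, -25, 28, -14, 88, 0, 0, 6, -50, 56, -28, 88, 0, 0, 9, -75, 84, -42, 88, 0, 0, 12, -100, 112, -56, 88, 0, 0, 13.6, -134, 139, -70, 88]
}}

```text
time_s: 2.02
eef_pos: [0.478, -0.1417, 0.3185]
eef_rot: [-2.215, -2.227, -0.0]
force: [0.1, -0.4, 0.4]
opening: 0.0879
finger_force: 0.0
```

```bash
python3 - <<'E'
from h import *
im,T=grab('wrist','w1.png'); print(T.round(4).tolist())
cv2.imwrite('pics/w1b.png',cv2.resize(cv2.cvtColor(im,cv2.COLOR_RGB2BGR),(784,588),interpolation=cv2.INTER_CUBIC))
E
```

```text
[[-0.0054, 1.0, -0.0003, 0.478], [1.0, 0.0054, 0.0004, -0.1417], [0.0004, -0.0003, -1.0, 0.3185], [0.0, 0.0, 0.0, 1.0]]
```

View pics/w1b.png

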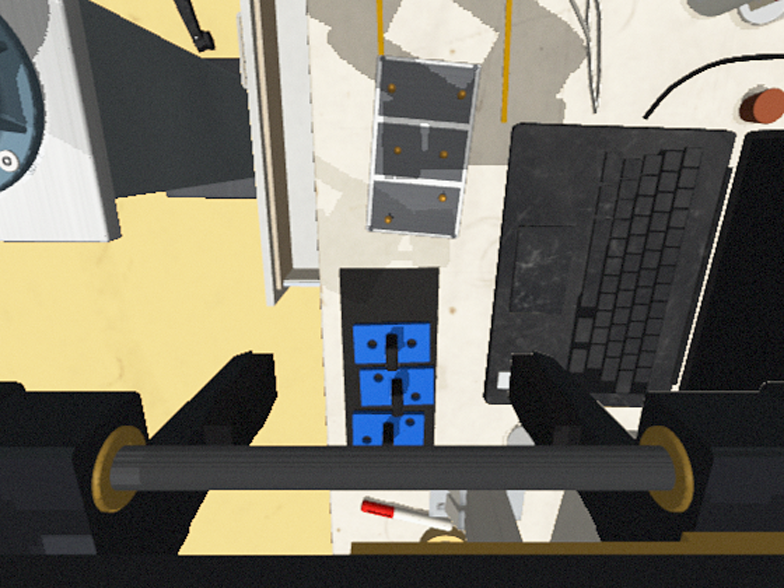

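The wrist view shows the carrier (scaled image about x 370–478, y 58–236), pins in each station, and three plates at about (391,344), (397,387) and (388,432) with their holes. Measuring both now.

```bash
cat >> h.py <<'E'
def blobs(m,lo,hi):
    n,l,s,c=cv2.connectedComponentsWithStats(m.astype(np.uint8)); return [(c[i],s[i]) for i in range(1,n) if lo<=s[i,4]<=hi]
def hsv(im): return cv2.cvtColor(im,cv2.COLOR_RGB2HSV)
def plates(im):
    H=hsv(im); return ((H[...,0]>100)&(H[...,0]<125)&(H[...,1]>150)&(H[...,2]>90))
E
python3 - <<'E'
from h import *
im=cv2.cvtColor(cv2.imread('pics/w1.png'),cv2.COLOR_BGR2RGB)
T=np.array([[-0.0054,1.0,-0.0003,0.478],[1.0,0.0054,0.0004,-0.1417],[0.0004,-0.0003,-1.0,0.3185],[0,0,0,1]])
K,W=cam('wrist',T); H=hsv(im)
b=(H[...,0]<28)&(H[...,0]>8)&(H[...,1]>110)&(H[...,2]>60); b[:45]=0; b[170:]=0; b[:,:250]=0; b[:,345:]=0
P=[]
for c,s in blobs(b,3,200):
    p=ray(K,W,c,.026); P.append(p); print('pin',(c*1.4).round(),s[4],p.round(4))
m=plates(im)
for c,s in blobs(m,150,5000): print('blue',(c*1.4).round(),s, ray(K,W,c,.011).round(4))
for c in [(372,344),(411,343),(378,378),(416,396),(367,440),(410,422)]:
    x,y=(np.array(c)/1.4).round().astype(int); g=H[y-5:y+6,x-5:x+6,2].astype(float); w=np.clip(120-g,0,None); yy,xx=np.mgrid[y-5:y+6,x-5:x+6]
    q=np.array([(w*xx).sum(),(w*yy).sum()])/w.sum(); print('hole',(q*1.4).round(1),ray(K,W,q,.011).round(4))
for c in [(381,57),(478,65),(369,232),(457,237)]: print('corner',ray(K,W,np.array(c)/1.4,.018).round(4))
for c in [(341,268),(439,268)]: print('matcorner',ray(K,W,np.array(c)/1.4,.003).round(4))
E
```

```text
pin [391.  88.] 30 [0.4759 0.0013 0.026 ]
pin [461.  94.] 31 [ 0.5452 -0.0043  0.026 ]
pin [397. 150.] 21 [ 0.4823 -0.0568  0.026 ]
pin [443. 154.] 26 [ 0.5297 -0.0606  0.026 ]
pin [442. 197.] 23 [ 0.5301 -0.1044  0.026 ]
pin [388. 219.] 23 [ 0.4729 -0.1274  0.026 ]
blue [391. 342.] [ 252  231   56   29 1301] [ 0.4773 -0.2781  0.011 ]
blue [396. 386.] [ 256  263   54   28 1175] [ 0.4842 -0.3374  0.011 ]
blue [387. 429.] [252 295  51  24 980] [ 0.4729 -0.4001  0.011 ]
hole [371.5 343.4] [ 0.4535 -0.2797  0.011 ]
hole [410.8 342.5] [ 0.5012 -0.2782  0.011 ]
hole [377.7 376.9] [ 0.4609 -0.3249  0.011 ]
hole [414.7 395.6] [ 0.5075 -0.3511  0.011 ]
hole [366.5 442.4] [ 0.4457 -0.421   0.011 ]
hole [409.3 421.3] [ 0.5013 -0.3887  0.011 ]
corner [0.4659 0.0297 0.018 ]
corner [0.5616 0.0231 0.018 ]
corner [ 0.4523 -0.1428  0.018 ]
corner [ 0.5495 -0.1478  0.018 ]
matcorner [ 0.4184 -0.1877  0.003 ]
matcorner [ 0.5327 -0.187   0.003 ]
```

Emit:
{"name": "jog_arm", "arguments": {
  "rows": [0, 0, 0, -50, 0, 50, 88, 0, 0, 0, -100, 0, 100, 88, 0, 0, 0, -118, 0, 118, 88, 0, 0, 0, -118, 0, 118, 88, 0, 0, 0, -118, 0, 118, 88]
}}

```text
time_s: 2.7
eef_pos: [0.4779, -0.2589, 0.201]
eef_rot: [2.215, 2.228, 0.001]
force: [0.3, 1.1, 1.2]
opening: 0.0879
finger_force: 0.0
```

```bash
cat > pl.py <<'E'
from h import *
import sys
def plate_report(im,T,z=.003):
    K,W=cam('wrist',T); H=hsv(im); m=plates(im); out=[]
    for c,s in blobs(m,400,30000):
        x,y,w,h,_=s; sub=np.zeros(m.shape,np.uint8); n,l=cv2.connectedComponents(m.astype(np.uint8)); sub[l==l[m&(l>0)][0] if 0 else l==l[tuple(np.argwhere(m)[np.argmin(((np.argwhere(m)[:,::-1]-c)**2).sum(1))])]]=255
        cs,hi=cv2.findContours(sub,cv2.RETR_CCOMP,cv2.CHAIN_APPROX_NONE)
        o=max(cs,key=cv2.contourArea)
        pw=np.array([ray(K,W,q[0],z+.008)[:2] for q in o],np.float32)
        (cx,cy),(a,b),ang=cv2.minAreaRect(pw)
        if a<b: a,b,ang=b,a,ang+90
        ang=(ang+90)%180-90
        print('plate px',c.round(),'rect c',round(cx,4),round(cy,4),'size',round(a,4),round(b,4),'yaw',round(ang,2))
        hs=[]
        for q,i in zip(cs,hi[0]):
            if i[3]>=0 and cv2.contourArea(q)>8:
                M=cv2.moments(q); p=ray(K,W,(M['m10']/M['m00'],M['m01']/M['m00']),z+.008); hs.append(p); print('   hole',p[:2].round(4),'area',cv2.contourArea(q))
        if len(hs)==2:
            h1,h2=sorted(hs,key=lambda p:p[0]); d=(h2-h1)[:2]; t=np.radians(-ang); c_,s_=np.cos(t),np.sin(t)
            print('   pattern in plate frame mm',(np.array([c_*d[0]-s_*d[1],s_*d[0]+c_*d[1]])*1000).round(1),'mid',((h1+h2)/2)[:2].round(4))
if __name__=='__main__':
    fn=sys.argv[1]; im,T=grab('wrist',fn); print(T[:3,3].round(4)); plate_report(im,T)
E
python3 pl.py w2.png
```

```text
[ 0.4779 -0.2589  0.201 ]
plate px [280. 196.] rect c 0.4772 -0.2798 size 0.0921 0.051 yaw 1.82
   hole [ 0.4534 -0.2802] area 69.0
   hole [ 0.5011 -0.2787] area 74.5
   pattern in plate frame mm [47.7  0. ] mid [ 0.4772 -0.2795]
plate px [285. 241.] rect c 0.4843 -0.339 size 0.0928 0.0512 yaw 1.97
   hole [ 0.5075 -0.3517] area 55.5
   hole [ 0.461  -0.3252] area 62.0
   pattern in plate frame mm [ 45.6 -28. ] mid [ 0.4842 -0.3384]
plate px [276. 285.] rect c 0.4733 -0.4033 size 0.0931 0.0504 yaw 0.3
   hole [ 0.4456 -0.4161] area 53.5
   hole [ 0.5012 -0.3886] area 52.5
   pattern in plate frame mm [55.7 27.1] mid [ 0.4734 -0.4024]
```

View pics/w2.png

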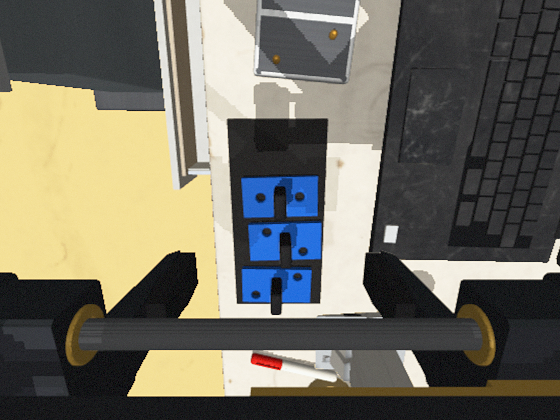

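```bash
python3 - <<'E'
from h import *
plan((.4772,-.2797,.075),91.8);plan((.4772,-.2797,.0195),91.8)
E
```

```text
turn [ 0.09  0.06 -1.42] shift [-20.6  -1.5 126.7] toolyaw 91.8
turn [ 0.09  0.06 -1.42] shift [-20.6  -1.6 182.2] toolyaw 91.8
```

Emit:
{"name": "jog_arm", "arguments": {
  "rows": [0, 0, -0.7, -12, -1, 50, 40, 0, 0, -1.4, -20.6, -1.5, 100, 40, 0, 0, -1.4, -20.6, -1.5, 126, 40, 0, 0, -1.4, -20.6, -1.5, 126, 40, 0, 0, -1.4, -20.6, -1.5, 126, 40]
}}

```text
time_s: 3.38
eef_pos: [0.4778, -0.2804, 0.0766]
eef_rot: [2.184, 2.254, 0.0]
force: [0.4, 0.4, 0.4]
opening: 0.0408
finger_force: 0.0
```

```bash
python3 - <<'E'
from h import *
im,T=grab('wrist','w3.png'); print(T[:3,3].round(4),st()['opening']); plan((.4772,-.2797,.0195),91.8)
from pl import plate_report; plate_report(im,T)
E
```

```text
[ 0.4778 -0.2804  0.0766] 0.04041903188097846
turn [ 0.17  0.16 -0.  ] shift [ 1.1 -0.9 57.3] toolyaw 91.8
plate px [280. 210.] rect c 0.4774 -0.2796 size 0.0921 0.0507 yaw 1.72
   hole [ 0.5008 -0.2786] area 159.0
   hole [ 0.4535 -0.28  ] area 156.0
   pattern in plate frame mm [47.3  0. ] mid [ 0.4772 -0.2793]
plate px [279. 274.] rect c 0.482 -0.3392 size 0.087 0.0503 yaw 1.72
   hole [ 0.5072 -0.3512] area 118.0
   hole [ 0.4607 -0.3252] area 136.5
   pattern in plate frame mm [ 45.7 -27.5] mid [ 0.484  -0.3382]
```

View pics/w3.png

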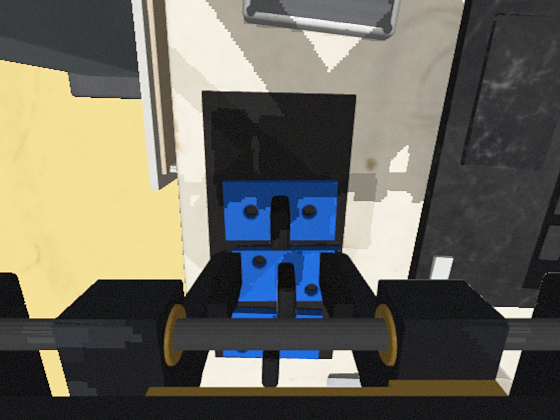

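The gripper stands open around the P1 grip (281,215), and the measurements agree. I'll go down and grip.

Emit:
{"name": "jog_arm", "arguments": {
  "rows": [0, 0, 0, 1, -1, 30, 40, 0, 0, 0, 1, -1, 57, 40, 0, 0, 0, 1, -1, 57, 40, 0, 0, 0, 1, -1, 57, 5, 0, 0, 0, 1, -1, 57, 5],
  "grip_force": 30
}}

```text
time_s: 4.05
eef_pos: [0.4765, -0.2799, 0.0191]
eef_rot: [2.185, 2.253, 0.0]
force: [0.5, -0.1, 0.4]
opening: 0.0224
finger_force: 0.0
```

Emit:
{"name": "jog_arm", "arguments": {
  "rows": [0, 0, 0, 0, 0, 0, 5, 0, 0, 0, 0, 0, 0, 5, 0, 0, 0, 0, 0, -30, 5, 0, 0, 0, 0, 0, -60, 5, 0, 0, 0, 0, 0, -61, 5]
}}

```text
time_s: 4.68
eef_pos: [0.4767, -0.2803, 0.0805]
eef_rot: [2.184, 2.252, 0.0]
force: [-0.5, -0.5, -1.8]
opening: 0.0132
finger_force: 30.0
```

```bash
python3 - <<'E'
from h import *
from pl import plate_report
im,T=grab('wrist','w4.png'); print(T.round(4)); 
plate_report(im,T,T[2,3]-.016)
E
```

```text
[[-0.0304  0.9995  0.0035  0.4767]
 [ 0.9995  0.0304 -0.0033 -0.2803]
 [-0.0034  0.0034 -1.      0.0805]
 [ 0.      0.      0.      1.    ]]
plate px [280. 231.] rect c 0.4762 -0.2815 size 0.0906 0.0537 yaw 1.68
   hole [ 0.4998 -0.2789] area 256.5
   hole [ 0.4524 -0.2803] area 260.5
   pattern in plate frame mm [47.4 -0. ] mid [ 0.4761 -0.2796]
```

View pics/w4.png

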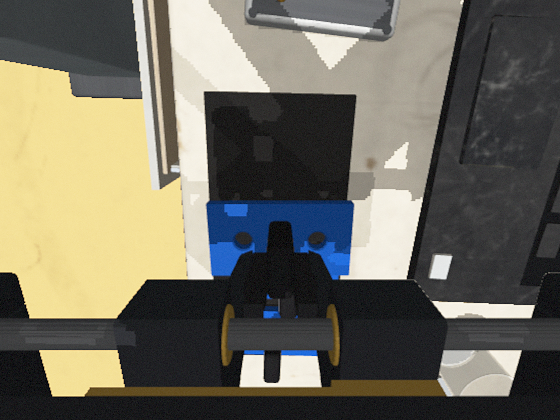

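P1 is held level between the fingers, with its holes at about (243,240) and (317,240). Next I'll move towards the carrier and look at the pins from nearer.

```bash
python3 - <<'E'
from h import *
plan((.506,-.135,.15),85.4)
E
```

```text
turn [0.08 0.08 6.34] shift [143.4  34.7 -71.2] toolyaw 85.4
```

Emit:
{"name": "jog_arm", "arguments": {
  "rows": [0, 0, 1, 15, 5, -40, 5, 0, 0, 3, 60, 15, -71, 5, 0, 0, 5, 110, 25, -71, 5, 0, 0, 6.3, 143, 35, -71, 5, 0, 0, 6.3, 143, 35, -71, 5]
}}

```text
time_s: 5.35
eef_pos: [0.5053, -0.1324, 0.1475]
eef_rot: [-2.302, -2.133, 0.001]
force: [-0.2, 1.1, -1.1]
opening: 0.0131
finger_force: 30.0
```

```bash
cat > pins.py <<'E'
from h import *
import sys
im,T=grab('wrist',sys.argv[1]); K,W=cam('wrist',T); print(T[:3,3].round(4)); H=hsv(im)
b=(H[...,0]<28)&(H[...,0]>8)&(H[...,1]>110)&(H[...,2]>50); b[300:]=0
for c,s in blobs(b,10,600):
    p=ray(K,W,c,.026)
    if .44<p[0]<.58 and -.16<p[1]<.18: print('pin',c.round(),s[2:],p[:2].round(4))
E
python3 pins.py w5.png
```

```text
[ 0.5053 -0.1324  0.1475]
pin [222.   5.] [ 8 12 78] [0.4686 0.0338]
pin [236.  48.] [ 9 11 83] [0.4766 0.0011]
pin [316.  48.] [ 9 12 78] [ 0.5453 -0.0044]
pin [250. 117.] [ 9  9 63] [ 0.4827 -0.0566]
pin [302. 117.] [ 8  8 58] [ 0.5299 -0.0604]
pin [304. 164.] [ 8  8 56] [ 0.5303 -0.104 ]
pin [248. 192.] [ 8  9 56] [ 0.4732 -0.1269]
```

View pics/w5.png

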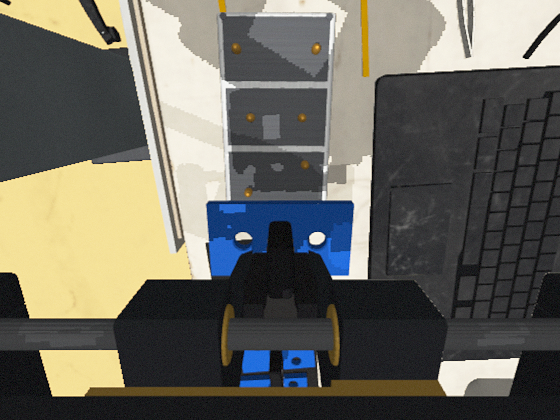

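The six pins show clearly at (236,48), (316,48), (250,117), (302,117), (304,164) and (248,192), matching the first measurement.

```bash
python3 - <<'E'
from h import *
plan((.5069,-.0592,.058),85.3)
E
```

```text
turn [-0.14 -0.04  0.29] shift [74.6 -3.9 89.8] toolyaw 85.3
```

Emit:
{"name": "jog_arm", "arguments": {
  "rows": [0, 0, 0.2, 40, -2, 5, 5, 0, 0, 0.3, 74.6, -4, 30, 5, 0, 0, 0.3, 74.6, -4, 60, 5, 0, 0, 0.3, 74.6, -4, 89, 5, 0, 0, 0.3, 74.6, -4, 89, 5]
}}

```text
time_s: 6.02
eef_pos: [0.5053, -0.0606, 0.0574]
eef_rot: [-2.311, -2.12, 0.005]
force: [-0.8, -0.0, -0.2]
opening: 0.0134
finger_force: 30.0
```

```bash
python3 - <<'E'
from h import *
plan((.5069,-.0592,.035),85.3)
E
```

```text
turn [-0.36 -0.08 -0.22] shift [ 1.5  1.7 22.4] toolyaw 85.3
```

Emit:
{"name": "jog_arm", "arguments": {
  "rows": [0, 0, -0.2, 1.5, 1.5, 0, 5, 0, 0, -0.2, 1.5, 1.5, 6, 5, 0, 0, -0.2, 1.5, 1.5, 12, 5, 0, 0, -0.2, 1.5, 1.5, 18, 5, 0, 0, -0.2, 1.5, 1.5, 22.5, 5]
}}

```text
time_s: 6.65
eef_pos: [0.5091, -0.0588, 0.0373]
eef_rot: [-2.309, -2.129, 0.001]
force: [-1.2, 0.3, -0.5]
opening: 0.0135
finger_force: 30.0
```

```bash
python3 - <<'E'
from h import *
s=st();print(s['force'].round(1),s['wrist_torque'].round(2)); plan((.5069,-.0592,.0345),85.3)
E
```

```text
[-1.2  0.3 -0.5] [-0.02  0.21 -0.01]
turn [-0.05 -0.01  0.05] shift [-0.6 -2.2  2.8] toolyaw 85.3
```

Emit:
{"name": "jog_arm", "arguments": {
  "rows": [0, 0, 0, 0, -1.5, 1.5, 5, 0, 0, 0, 0, -1.5, 2.5, 5, 0, 0, 0, 0, -1.5, 2.5, 5, 0, 0, 0, 0, -1.5, 2.5, 30, 0, 0, 0, 0, -1.5, 2.5, 40]
}}

```text
time_s: 7.28
eef_pos: [0.5083, -0.059, 0.0356]
eef_rot: [2.31, 2.129, 0.0]
force: [0.7, 0.0, -0.2]
opening: 0.0313
finger_force: 0.0
```

```bash
python3 - <<'E'
from h import *
s=st();print(s['eef_pos'],s['force'].round(1))
E
```

```text
[ 0.50828647 -0.05897282  0.03557504] [ 0.7  0.  -0.2]
```

Emit:
{"name": "jog_arm", "arguments": {
  "rows": [0, 0, 0, 0, 0, -50, 40, 0, 0, 0, 0, 0, -100, 40, 0, 0, -2, -30, -8, -110, 40, 0, 0, -4, -70, -16, -110, 40, 0, 0, -5, -120, -25, -110, 40]
}}

```text
time_s: 7.9
eef_pos: [0.4734, -0.1772, 0.146]
eef_rot: [2.211, 2.23, 0.001]
force: [0.1, -0.4, 0.2]
opening: 0.04
finger_force: 0.0
```

```bash
python3 - <<'E'
from h import *
from pl import plate_report
im,T=grab('wrist','w6.png'); print(T[:3,3].round(4)); plate_report(im,T,.003); print('at station height'); plate_report(im,T,.018); plan((.4733,-.4028,.09),90.5)
E
```

```text
[ 0.4734 -0.1772  0.146 ]
plate px [319.  65.] rect c 0.5089 -0.058 size 0.0957 0.0522 yaw -4.56
   hole [ 0.5338 -0.0599] area 178.5
   hole [ 0.4841 -0.056 ] area 179.0
   pattern in plate frame mm [49.8  0. ] mid [ 0.5089 -0.0579]
plate px [289. 311.] rect c 0.4839 -0.3218 size 0.0922 0.0193 yaw 0.4
plate px [259. 364.] rect c 0.4527 -0.4023 size 0.0521 0.0486 yaw 0.37
   hole [ 0.4454 -0.4153] area 51.0
plate px [301. 367.] rect c 0.5005 -0.402 size 0.0486 0.0384 yaw -89.63
   hole [ 0.5012 -0.3878] area 51.5
at station height
plate px [319.  65.] rect c 0.5072 -0.06 size 0.0911 0.0497 yaw -4.56
   hole [ 0.5308 -0.0617] area 178.5
   hole [ 0.4835 -0.058 ] area 179.0
   pattern in plate frame mm [47.4  0. ] mid [ 0.5071 -0.0599]
plate px [289. 311.] rect c 0.4833 -0.3109 size 0.0877 0.0183 yaw 0.4
plate px [259. 364.] rect c 0.4537 -0.3876 size 0.0496 0.0462 yaw 0.37
   hole [ 0.4467 -0.3999] area 51.0
plate px [301. 367.] rect c 0.4991 -0.3873 size 0.0462 0.0365 yaw -89.63
   hole [ 0.4998 -0.3738] area 51.5
turn [ 0.03  0.24 -0.17] shift [-2.196e+02 -2.000e-01  5.700e+01] toolyaw 90.5
```

View pics/w6.png

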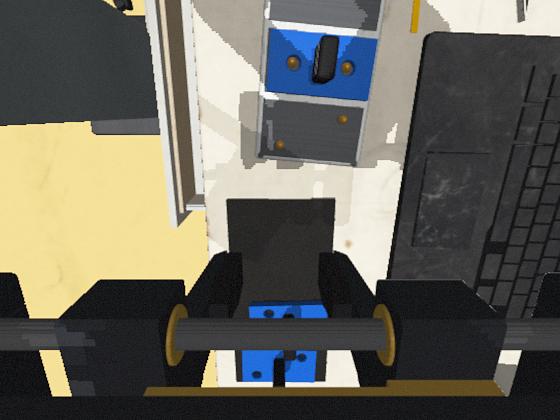

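P1 sits flat on the middle station at (319,65), with brass showing in both of its holes. The other two plates haven't moved. Next is P3.

Emit:
{"name": "jog_arm", "arguments": {
  "rows": [0, 0, 0, -60, 0, 0, 40, 0, 0, 0, -120, 0, 10, 40, 0, 0, 0, -180, 0, 30, 40, 0, 0, 0, -220, 0, 57, 40, 0, 0, 0, -220, 0, 57, 40]
}}

```text
time_s: 8.57
eef_pos: [0.4728, -0.3977, 0.0854]
eef_rot: [-2.216, -2.221, -0.0]
force: [-0.4, 0.1, -0.2]
opening: 0.0404
finger_force: 0.0
```

```bash
python3 - <<'E'
from h import *
from pl import plate_report
im,T=grab('wrist','w7.png'); print(T[:3,3].round(4)); plate_report(im,T,.003); plan((.4733,-.4028,.0195),90.4)
E
```

```text
[ 0.4728 -0.3977  0.0854]
plate px [295. 137.] rect c 0.4841 -0.3397 size 0.0919 0.0501 yaw 2.09
   hole [ 0.5071 -0.3524] area 186.5
   hole [ 0.4858 -0.3427] area 1083.5
   hole [ 0.461  -0.3266] area 208.0
plate px [281. 214.] rect c 0.4732 -0.4035 size 0.0922 0.0509 yaw -0.61
   hole [ 0.4453 -0.4168] area 136.5
   hole [ 0.5009 -0.3897] area 151.0
   pattern in plate frame mm [55.2 27.7] mid [ 0.4731 -0.4032]
turn [-0.11 -0.15 -0.18] shift [-6.6 -0.3 67.2] toolyaw 90.4
```

Emit:
{"name": "jog_arm", "arguments": {
  "rows": [0, 0, 0, -6, 0, 25, 40, 0, 0, 0, -6, 0, 50, 40, 0, 0, 0, -6, 0, 66, 40, 0, 0, 0, -6, 0, 66, 30, 0, 0, 0, -6, 0, 66, 5]
}}

```text
time_s: 9.25
eef_pos: [0.4755, -0.4026, 0.0236]
eef_rot: [2.213, 2.227, -0.0]
force: [-0.6, 0.4, 0.6]
opening: 0.0222
finger_force: 0.0
```

Emit:
{"name": "jog_arm", "arguments": {
  "rows": [0, 0, 0, 0, 0, 0, 5, 0, 0, 0, 0, 0, 0, 5, 0, 0, 0, 0, 0, 0, 5, 0, 0, 0, 0, 0, -30, 5, 0, 0, 0, 0, 0, -80, 5]
}}

```text
time_s: 9.88
eef_pos: [0.4733, -0.4009, 0.1007]
eef_rot: [-2.211, -2.224, -0.001]
force: [0.7, 0.0, -0.2]
opening: 0.0116
finger_force: 30.0
```

```bash
python3 - <<'E'
from h import *
plan((.5,-.2,.16),85.4)
E
```

```text
turn [-0.2  -0.23  4.93] shift [200.9  27.7 -58.5] toolyaw 85.4
```

Emit:
{"name": "jog_arm", "arguments": {
  "rows": [0, 0, 0, 10, 2, -50, 5, 0, 0, 1.5, 60, 8, -59, 5, 0, 0, 3, 120, 16, -59, 5, 0, 0, 4.5, 175, 23, -59, 5, 0, 0, 4.9, 201, 28, -59, 5]
}}

```text
time_s: 10.5
eef_pos: [0.5012, -0.1984, 0.1611]
eef_rot: [-2.306, -2.133, -0.0]
force: [1.1, -0.4, -0.8]
opening: 0.0115
finger_force: 30.0
```

```bash
python3 pins.py w8.png; python3 - <<'E'
from h import *
from pl import plate_report
im,T=grab('wrist','w9.png'); print(T[:3,3].round(4),T[:3,0].round(3),st()['opening']); plate_report(im,T,T[2,3]-.017)
E
```

```text
[ 0.5012 -0.1984  0.1611]
pin [248.  41.] [ 9 11 75] [ 0.4827 -0.0577]
pin [301.  41.] [ 8 11 71] [ 0.5299 -0.0615]
pin [304.  93.] [ 8  9 60] [ 0.5303 -0.105 ]
pin [246. 123.] [ 8  8 54] [ 0.4729 -0.1281]
[ 0.5016 -0.1962  0.1611] [0.077 0.997 0.002] 0.011326884411589713
plate px [275.  45.] rect c 0.5073 -0.0838 size 0.054 0.0297 yaw -4.78
   hole [ 0.5214 -0.085 ] area 160.5
   hole [ 0.4934 -0.0824] area 172.0
   pattern in plate frame mm [28.2 -0.2] mid [ 0.5074 -0.0837]
plate px [279. 230.] rect c 0.5013 -0.1938 size 0.0893 0.0497 yaw -4.43
   hole [ 0.5294 -0.1826] area 280.5
```

View pics/w9.png

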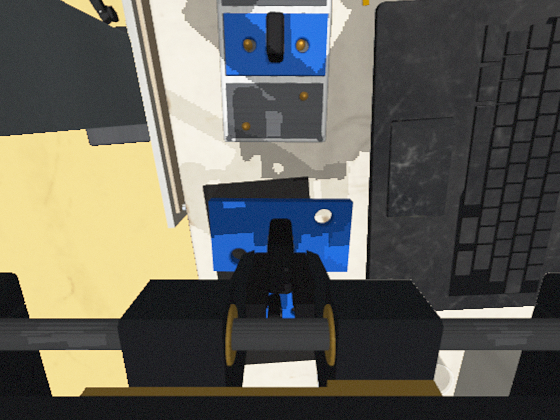

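P3 is held square. Its right-hand hole is at (322,216), and the right-station pins are at (304,93) and (246,123). I'll redo the measurement with the actual grip depth: the plate hangs about 21 mm below the TCP.

```bash
python3 - <<'E'
from h import *
from pl import plate_report
im,T=grab('wrist','w10.png'); t=T[:3,3]; print(t.round(4)); plate_report(im,T,T[2,3]-.0208)
plan((.5016+.0008,-.1160-.001,.066),85.4)
E
```

```text
[ 0.5015 -0.1985  0.1612]
plate px [275.  42.] rect c 0.5072 -0.0838 size 0.0553 0.0301 yaw -4.37
   hole [ 0.5216 -0.0851] area 162.0
   hole [ 0.493  -0.0825] area 175.5
   pattern in plate frame mm [28.7 -0.4] mid [ 0.5073 -0.0838]
plate px [279. 230.] rect c 0.5009 -0.199 size 0.091 0.0496 yaw -4.37
   hole [ 0.5298 -0.1867] area 285.0
turn [-0.01  0.01  0.19] shift [83.1 -5.6 95.3] toolyaw 85.4
```

Emit:
{"name": "jog_arm", "arguments": {
  "rows": [0, 0, 0.2, 40, -3, 5, 5, 0, 0, 0.2, 82.5, -6, 30, 5, 0, 0, 0.2, 82.5, -6, 60, 5, 0, 0, 0.2, 82.5, -6, 95, 5, 0, 0, 0.2, 82.5, -6, 95, 5]
}}

```text
time_s: 11.28
eef_pos: [0.5, -0.1188, 0.064]
eef_rot: [-2.309, -2.123, 0.004]
force: [-0.1, -0.5, -0.1]
opening: 0.0051
finger_force: 0.0
```

```bash
python3 - <<'E'
from h import *
plan((.5022,-.1163,.0392),85.4)
E
```

```text
turn [-0.3  -0.1  -0.22] shift [ 2.6  2.1 24.8] toolyaw 85.4
```

The opening has fallen to 5 mm, so the plate slipped out. I'll go up and look.

Emit:
{"name": "jog_arm", "arguments": {
  "rows": [0, 0, 0, 0, 0, -30, 40, 0, 0, 0, -20, 0, -70, 40, 0, 0, 0, -60, 0, -100, 40, 0, 0, 0, -80, 0, -100, 40, 0, 0, 0, -80, 0, -100, 40]
}}

```text
time_s: 11.9
eef_pos: [0.4951, -0.1997, 0.1663]
eef_rot: [2.315, 2.124, 0.0]
force: [0.3, 1.1, 0.1]
opening: 0.0403
finger_force: 0.0
```

```bash
python3 - <<'E'
from h import *
from pl import plate_report
im,T=grab('wrist','w11.png'); t=T[:3,3]; print(t.round(4)); plate_report(im,T,.018)
E
python3 pins.py w11b.png
```

```text
[ 0.4951 -0.1997  0.1663]
plate px [281.  41.] rect c 0.5073 -0.0602 size 0.091 0.0498 yaw -4.34
   hole [ 0.5311 -0.0624] area 155.0
   hole [ 0.4838 -0.0581] area 171.5
   pattern in plate frame mm [47.5 -0.7] mid [ 0.5074 -0.0603]
plate px [280. 104.] rect c 0.5024 -0.1153 size 0.0907 0.0495 yaw -3.74
   hole [ 0.474  -0.1273] area 134.0
   hole [ 0.5027 -0.1142] area 649.0
   hole [ 0.531  -0.1033] area 145.5
plate px [282. 296.] rect c 0.4851 -0.3288 size 0.0886 0.049 yaw 2.01
   hole [ 0.5072 -0.3404] area 58.5
   hole [ 0.4629 -0.3155] area 60.5
   pattern in plate frame mm [ 43.4 -26.4] mid [ 0.485 -0.328]
[ 0.4947 -0.1983  0.1654]
pin [254.  42.] [ 8 11 72] [ 0.4827 -0.0578]
pin [306.  42.] [ 8 11 71] [ 0.5299 -0.0615]
pin [310.  92.] [ 8  8 54] [ 0.5303 -0.1048]
pin [252. 123.] [ 8  9 52] [ 0.473 -0.128]
```

View pics/w11.png

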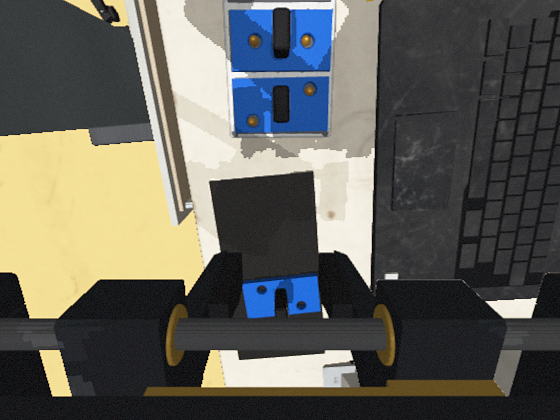

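Lucky: P3 fell onto the right station and sits flat there, with brass in both holes at (252,121) and (310,89). P2's pattern (46, −28 mm) matches no station, so it stays on the mat. Next I'll tilt the tool to see the fence.

Emit:
{"name": "jog_arm", "arguments": {
  "rows": [0, 4, 0, 20, 0, -20, 40, 0, 8, 0, 40, 2, -40, 40, 0, 12, 0, 60, 4, -60, 40, 0, 16, 0, 80, 5, -80, 40, 0, 20, 0, 98, 5, -84, 40]
}}

```text
time_s: 12.62
eef_pos: [0.5089, -0.0991, 0.2508]
eef_rot: [-2.117, -1.952, -0.376]
force: [-0.6, -0.1, -1.2]
opening: 0.0401
finger_force: 0.0
```

```bash
python3 - <<'E'
from h import *
from pl import plate_report
im,T=grab('wrist','w12.png'); print(T.round(4).tolist()); plate_report(im,T,.018)
E
```

```text
[[0.0762, 0.9967, 0.0281, 0.5089], [0.9357, -0.0812, 0.3432, -0.0991], [0.3444, 0.0001, -0.9388, 0.2508], [0.0, 0.0, 0.0, 1.0]]
plate px [277. 204.] rect c 0.507 -0.0596 size 0.0905 0.0486 yaw -4.66
   hole [ 0.5313 -0.0617] area 74.0
   hole [ 0.484  -0.0579] area 74.0
   hole [ 0.5074 -0.0575] area 318.5
plate px [276. 246.] rect c 0.5026 -0.1152 size 0.0898 0.0493 yaw -4.36
   hole [ 0.474  -0.1272] area 74.0
   hole [ 0.502  -0.1178] area 314.0
   hole [ 0.531  -0.1031] area 76.5
```

View pics/w12.png

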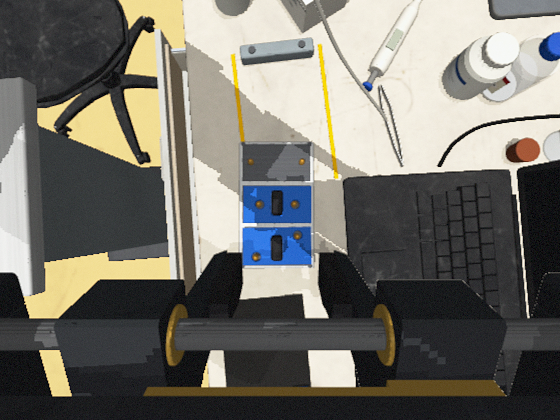

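The fence is at about (241–313, 38–64) and the yellow lines run from (234,55) to (243,140) and from (320,45) to (337,178). Next I'll measure the bay.

```bash
python3 - <<'E'
from h import *
im=cv2.cvtColor(cv2.imread('pics/w12.png'),cv2.COLOR_BGR2RGB)
T=np.array([[0.0762,0.9967,0.0281,0.5089],[0.9357,-0.0812,0.3432,-0.0991],[0.3444,0.0001,-0.9388,0.2508],[0,0,0,1]])
K,W=cam('wrist',T); H=hsv(im)
y=(H[...,0]>18)&(H[...,0]<30)&(H[...,1]>150)&(H[...,2]>120); y[:,:225]=0; y[:,345:]=0; y[200:]=0
n,l=cv2.connectedComponents(y.astype(np.uint8))
for i in range(1,n):
    q=np.argwhere(l==i)[:,::-1]
    if len(q)<60: continue
    p=np.array([ray(K,W,a,0)[:2] for a in q],np.float32); vx,vy,x0,y0=cv2.fitLine(p,cv2.DIST_HUBER,0,.01,.01).ravel()
    if vy<0: vx,vy=-vx,-vy
    print('line',len(q),'angle from +y deg',np.degrees(np.arctan2(-vx,vy)).round(2),'pt',x0,y0,'y range',p[:,1].min(),p[:,1].max())
for u in (255,270,285,300): print(u,im[34:76,u].mean(1).astype(int).tolist())
E
python3 - <<'E'
import cv2
im=cv2.imread('pics/w12.png')[25:95,220:340]; cv2.imwrite('pics/w12c.png',cv2.resize(im,None,fx=6,fy=6,interpolation=cv2.INTER_CUBIC))
E
```

```text
line 492 angle from +y deg 2.03 pt 0.59164715 0.071104996 y range -0.02755228 0.17099439
line 316 angle from +y deg 2.07 pt 0.46271524 0.10116554 y range 0.03672884 0.16622664
255 [233, 233, 232, 234, 232, 232, 232, 231, 235, 200, 176, 178, 178, 167, 162, 115, 123, 136, 173, 181, 181, 171, 152, 109, 76, 72, 72, 75, 65, 58, 196, 233, 231, 229, 229, 226, 228, 229, 231, 232, 233, 232]
270 [230, 231, 231, 231, 231, 230, 232, 229, 174, 171, 177, 180, 181, 175, 178, 175, 174, 180, 181, 154, 155, 122, 75, 72, 73, 69, 71, 58, 157, 220, 233, 234, 234, 235, 232, 232, 231, 231, 231, 231, 231, 229]
285 [229, 229, 230, 231, 231, 235, 177, 171, 177, 176, 175, 179, 175, 177, 179, 181, 180, 177, 166, 135, 86, 71, 78, 73, 70, 62, 122, 206, 233, 235, 234, 233, 233, 232, 233, 234, 234, 233, 234, 235, 233, 236]
300 [207, 228, 235, 237, 206, 186, 137, 106, 106, 107, 110, 108, 89, 102, 169, 184, 172, 149, 99, 73, 73, 71, 74, 66, 84, 199, 231, 232, 232, 232, 226, 221, 225, 235, 233, 236, 235, 236, 234, 235, 235, 235]
```

View pics/w12c.png

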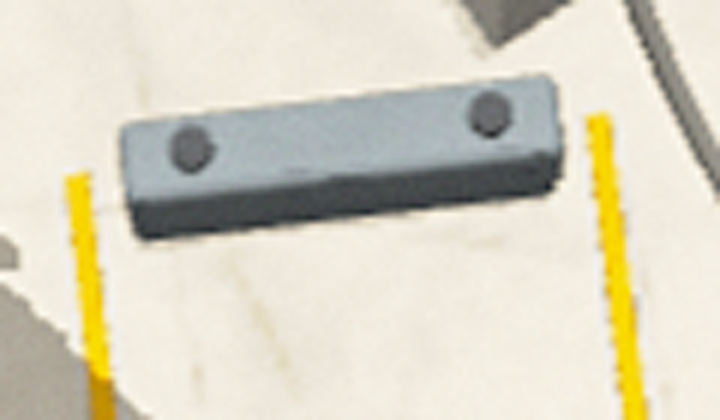

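```bash
cat >> h.py <<'E'
def plant(xyz,yaw,tilt=20):
    T=T_tool(); c,s=np.cos(np.radians(yaw)),np.sin(np.radians(yaw))
    G=np.array([[c,s,0],[s,-c,0],[0,0,-1]])@R.from_euler('y',tilt,degrees=True).as_matrix()
    print('turn',R.from_matrix(T[:3,:3].T@G).as_rotvec(degrees=True).round(1),'shift',(T[:3,:3].T@(np.array(xyz)-T[:3,3])*1000).round(1))
E
python3 - <<'E'
from h import *
T=np.array([[0.0762,0.9967,0.0281,0.5089],[0.9357,-0.0812,0.3432,-0.0991],[0.3444,0.0001,-0.9388,0.2508],[0,0,0,1]])
K,W=cam('wrist',T); print(ray(K,W,(255,63.8),0),ray(K,W,(300,58.3),0), ray(K,W,(255,56),.022),ray(K,W,(300,51.5),.022))
plant((.498,-.178,.14),85.4); plant((.498,-.178,.008),85.4)
E
```

```text
[0.49219896 0.14890892 0.        ] [0.55838123 0.15178184 0.        ] [0.49391373 0.14826409 0.022     ] [0.55675417 0.1495887  0.022     ]
turn [-0.1 -0.4 -0.1] shift [-113.8   -3.7   75.1]
turn [-0.1 -0.4 -0.1] shift [-159.7   -3.5  198.8]
```

Emit:
{"name": "jog_arm", "arguments": {
  "rows": [0, 0, 0, -55, -2, 10, 50, 0, 0, 0, -100, -4, 40, 50, 0, 0, 0, -114, -4, 75, 50, 0, 0, 0, -132, -4, 125, 50, 0, 0, 0, -150, -4, 170, 50]
}}

```text
time_s: 13.3
eef_pos: [0.4967, -0.1817, 0.0365]
eef_rot: [-2.118, -1.951, -0.372]
force: [-1.2, -1.0, -0.3]
opening: 0.0502
finger_force: 0.0
```

```bash
python3 - <<'E'
from h import *
plant((.498,-.178,.009),85.4)
E
```

```text
turn [-0.1 -0.  -0.1] shift [-5.9  1.  27.2]
```

Emit:
{"name": "jog_arm", "arguments": {
  "rows": [0, 0, 0, -3, 1, 9, 50, 0, 0, 0, -5, 1, 18, 50, 0, 0, 0, -6, 1, 27, 50, 0, 0, 0, -6, 1, 27, 50, 0, 0, 0, -6, 1, 27, 50]
}}

```text
time_s: 13.92
eef_pos: [0.4996, -0.1801, 0.0127]
eef_rot: [-2.121, -1.953, -0.374]
force: [-0.0, 0.6, -0.2]
opening: 0.0501
finger_force: 0.0
```

```bash
python3 - <<'E'
from h import *
from pl import plate_report
im,T=grab('wrist','w13.png'); print(T[:3,3].round(4)); plate_report(im,T,.018)
plant((.4998,-.155,.009),85.4); plant((.517,-.09,.009),89); plant((.531,-.045,.009),92)
E
```

```text
[ 0.4996 -0.1801  0.0127]
plate px [278.  44.] rect c 0.5072 -0.0622 size 0.0909 0.0517 yaw -4.71
   hole [ 0.536  -0.0889] area 56.0
   hole [ 0.5353 -0.0613] area 14.0
   hole [ 0.5304 -0.0634] area 295.5
   hole [ 0.4837 -0.0592] area 336.0
plate px [277. 138.] rect c 0.5024 -0.1163 size 0.0906 0.0501 yaw -3.68
   hole [ 0.4742 -0.1282] area 343.5
   hole [ 0.5309 -0.1042] area 343.5
   pattern in plate frame mm [55.1 27.6] mid [ 0.5025 -0.1162]
turn [ 0.1  0.1 -0.1] shift [22.4 -1.8 12. ]
turn [ 1.4  0.1 -3.5] shift [84.6  9.9 34.6]
turn [ 2.4  0.1 -6.3] shift [127.8  20.1  50.3]
```

View pics/w13.png

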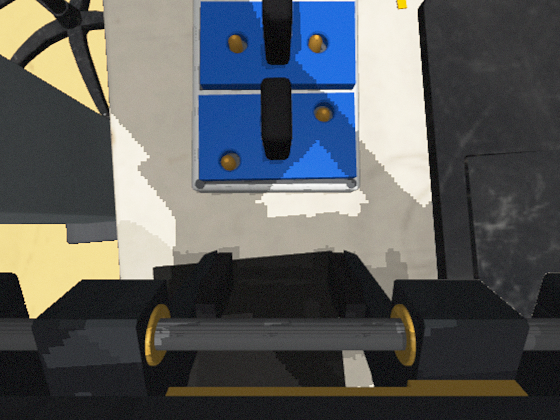

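Both plates lie flush on their stations, and the carrier's right face (row ~188) is square to the fingers. I'll start the two-finger push.

```bash
python3 - <<'E'
from h import *
for x,y,w in [(.4995,-.165,85.4),(.5,-.15,85.4),(.503,-.138,86),(.506,-.126,86.7),(.509,-.115,87.4)]: plant((x,y,.0095),w)
E
```

```text
turn [ 0.1  0.1 -0.1] shift [13.1 -1.3  8.2]
turn [ 0.1  0.1 -0.1] shift [27.2 -2.1 13.3]
turn [ 0.3  0.1 -0.7] shift [38.7 -0.1 17.4]
turn [ 0.6  0.1 -1.3] shift [50.2  1.9 21.6]
turn [ 0.8  0.1 -2. ] shift [60.7  4.  25.4]
```

Emit:
{"name": "jog_arm", "arguments": {
  "rows": [0, 0, 0, 13, -1, 8, 50, 0, 0, 0, 27, -2, 13, 50, 0.3, 0, -0.7, 39, 0, 17, 50, 0.6, 0, -1.3, 50, 2, 21, 50, 0.8, 0, -2, 61, 4, 25, 50]
}}

```text
time_s: 14.6
eef_pos: [0.5089, -0.1135, 0.0093]
eef_rot: [-2.079, -1.989, -0.366]
force: [-0.1, -1.0, -0.1]
opening: 0.0498
finger_force: 0.0
```

```bash
python3 - <<'E'
from h import *
from pl import plate_report
im,T=grab('wrist','w14.png'); print(T[:3,3].round(4),st()['force'].round(1)); plate_report(im,T,.018)
for x,y,w in [(.512,-.103,88.4),(.516,-.091,89.4),(.52,-.079,90.4),(.524,-.067,91.4),(.527,-.057,92)]: plant((x,y,.0095),w)
E
```

```text
[ 0.5089 -0.1135  0.0093] [ 0.5  1.5 -0.1]
plate px [275. 156.] rect c 0.5075 -0.0603 size 0.0908 0.0498 yaw -4.59
   hole [ 0.531  -0.0622] area 366.0
   hole [ 0.484  -0.0583] area 367.0
   pattern in plate frame mm [47.2 -0.1] mid [ 0.5075 -0.0603]
plate px [271. 243.] rect c 0.5024 -0.1151 size 0.0904 0.0494 yaw -3.71
   hole [ 0.5309 -0.1032] area 360.5
turn [ 0.2 -0.  -0.8] shift [8.8 2.7 3. ]
turn [ 0.6 -0.  -1.8] shift [20.3  6.2  7.1]
turn [ 0.9 -0.  -2.7] shift [31.7  9.7 11.3]
turn [ 1.3 -0.1 -3.7] shift [43.1 13.2 15.5]
turn [ 1.5 -0.1 -4.2] shift [52.6 15.7 18.9]
```

View pics/w14.png

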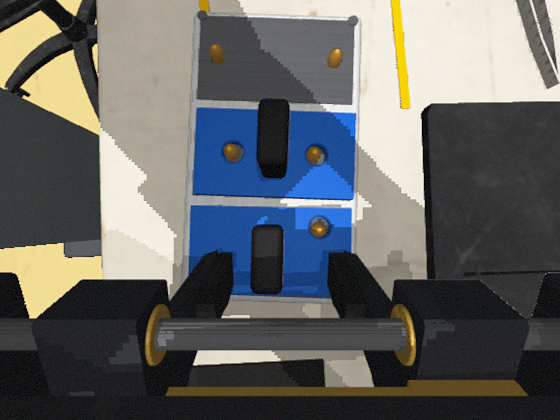

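```bash
python3 - <<'E'
from h import *
s=st(); print(s['time_s'],s['eef_pos'],s['force'].round(2),s['wrist_torque'].round(2),s['opening'],s['tau'].round(1))
for f in ['w6','w7','w11','w12','w13','w14']:
    g=cv2.cvtColor(cv2.imread(f'pics/{f}.png'),cv2.COLOR_BGR2GRAY)
    print(f,{u:g[228:272:3,u].tolist() for u in (210,220,228)})
im,T=grab('wrist','w15.png'); K,W=cam('wrist',T)
for t in [(.009,-.035,0),(.009,-.035,-.02),(0,-.025,0),(0,-.042,0),(0,-.035,-.02)]:
    print(t,proj(K,W,(T@np.array([*t,1]))[:3]).round(1))
g=im[215:300,170:245].mean(2).astype(np.uint8)
print('\n'.join(''.join('#' if v<45 else ('+' if v<90 else '.') for v in r) for r in g[::2]))
E
```

```text
14.65 [ 0.50886918 -0.11219469  0.00927556] [ 0.45  1.49 -0.1 ] [-0.19  0.06 -0.04] 0.05010975774951043 [ -2.5 -45.6 -25.6   0.7   0.8  -0. ]
w6 {210: [221, 216, 202, 199, 235, 238, 238, 239, 237, 238, 230, 44, 22, 22, 27], 220: [224, 223, 224, 224, 225, 223, 240, 240, 119, 26, 19, 21, 21, 21, 26], 228: [48, 59, 96, 128, 129, 178, 179, 175, 146, 13, 25, 18, 15, 18, 24]}
w7 {210: [217, 220, 221, 220, 221, 220, 219, 222, 220, 221, 210, 42, 20, 23, 29], 220: [37, 38, 33, 27, 19, 54, 86, 221, 105, 28, 20, 20, 27, 24, 23], 228: [78, 75, 67, 66, 60, 40, 37, 210, 149, 17, 22, 16, 17, 25, 9]}
w11 {210: [224, 222, 236, 241, 239, 239, 240, 240, 240, 241, 238, 46, 13, 15, 26], 220: [37, 43, 38, 33, 36, 35, 53, 97, 101, 24, 3, 22, 22, 30, 23], 228: [40, 44, 42, 40, 42, 38, 41, 48, 34, 22, 20, 25, 23, 24, 15]}
w12 {210: [239, 239, 239, 237, 239, 221, 222, 222, 223, 221, 216, 40, 16, 30, 7], 220: [238, 238, 237, 239, 240, 240, 240, 226, 108, 20, 27, 28, 25, 23, 18], 228: [236, 238, 237, 238, 239, 238, 239, 221, 149, 15, 16, 26, 26, 24, 21]}
w13 {210: [174, 172, 169, 169, 170, 170, 166, 168, 88, 31
[... 3106 characters left out ...]
#####+++++++++++
.............###################################################+++++++++++
...........+###################################################++++++++++++
..........#####################################################++++++++++++
........+#####################################################++++++++++.++
.......#######################################################+++++++++++++
.....+#######################################################++++++++++++++
....+#######################################################+++++++++++++++
..+########################################################+.............++
.+#########################################################................
```

The numbers show the real fingertips end about 29 mm short of the nominal TCP: their depth and row in every image fit z = −0.029. They therefore passed above the plates, which also explains P3 slipping out of the grip. I'll back off and go lower, with more tilt.

```bash
python3 - <<'E'
from h import *
plant((.503,-.145,.03),87,20);plant((.4995,-.17,.03),85.4,20);plant((.4995,-.165,.025),85.4,30)
E
```

```text
turn [-0.2 -0.   0.5] shift [-23.1  -4.3 -30.6]
turn [-0.8 -0.   2. ] shift [-46.8  -6.7 -39.2]
turn [-1.  10.   1.9] shift [-43.8  -6.9 -32.8]
```

Emit:
{"name": "jog_arm", "arguments": {
  "rows": [0, 0, 0.5, -15, -3, -20, 50, 0, 0, 1, -30, -5, -35, 50, -1, 3, 1.9, -46, -7, -37, 50, -1, 7, 1.9, -45, -7, -35, 50, -1, 10, 1.9, -44, -7, -33, 50]
}}

```text
time_s: 15.32
eef_pos: [0.4991, -0.1692, 0.0258]
eef_rot: [-2.016, -1.851, -0.543]
force: [0.4, -0.2, -0.1]
opening: 0.0503
finger_force: 0.0
```

```bash
cat > tip.py <<'E'
from h import *
def seen(fn,L=.029):
    from pl import plate_report
    im,T=grab('wrist',fn); s=st(); print('tcp',T[:3,3].round(4),'tip',(T@[0,0,-L,1])[:3].round(4),'F',s['force'].round(1)); plate_report(im,T,.018)
def tipplan(x,y,z,yaw,tilt=30,L=.029):
    c,s=np.cos(np.radians(yaw)),np.sin(np.radians(yaw))
    G=np.array([[c,s,0],[s,-c,0],[0,0,-1]])@R.from_euler('y',tilt,degrees=True).as_matrix()
    plant(np.array([x,y,z])+L*G[:,2],yaw,tilt)
E
python3 - <<'E'
from tip import *
seen('w16.png'); tipplan(.4995,-.174,.02,85.4); tipplan(.4995,-.174,.0085,85.4)
E
```

```text
tcp [ 0.4991 -0.1692  0.0258] tip [ 0.4978 -0.1837  0.0509] F [ 0.1 -0.1 -0.5]
plate px [280.  90.] rect c 0.5071 -0.0626 size 0.0909 0.0525 yaw -4.8
   hole [ 0.5356 -0.0891] area 12.0
   hole [ 0.5302 -0.0636] area 191.5
   hole [ 0.4836 -0.0595] area 230.5
plate px [279. 166.] rect c 0.5025 -0.1165 size 0.0909 0.0505 yaw -4.1
   hole [ 0.474  -0.1286] area 277.5
   hole [ 0.5304 -0.1057] area 194.5
   pattern in plate frame mm [54.7 26.9] mid [ 0.5022 -0.1172]
turn [ 0.2 -0.2 -0.3] shift [-6.9  1.1 30.8]
turn [ 0.2 -0.2 -0.3] shift [-12.6   1.1  40.7]
```

Emit:
{"name": "jog_arm", "arguments": {
  "rows": [0, 0, 0, -3, 0, 12, 50, 0, 0, 0, -5, 1, 22, 50, 0, 0, 0, -7, 1, 31, 50, 0, 0, 0, -7, 1, 31, 50, 0, 0, 0, -7, 1, 31, 50]
}}

```text
time_s: 16.0
eef_pos: [0.5011, -0.1572, -0.005]
eef_rot: [-2.013, -1.854, -0.54]
force: [-0.1, 0.6, 0.3]
opening: 0.0499
finger_force: 0.0
```

```bash
python3 - <<'E'
from tip import *
seen('w17.png'); tipplan(.4995,-.174,.009,85.4)
E
```

```text
tcp [ 0.5011 -0.1572 -0.005 ] tip [ 0.4999 -0.1716  0.0201] F [-0.2 -0.3 -0.4]
plate px [280.  77.] rect c 0.5072 -0.0629 size 0.0907 0.0527 yaw -4.67
   hole [ 0.5369 -0.0889] area 32.5
   hole [ 0.5353 -0.062 ] area 9.5
   hole [ 0.53   -0.0637] area 260.5
   hole [ 0.4837 -0.0597] area 308.0
plate px [278. 167.] rect c 0.5025 -0.1166 size 0.0906 0.0504 yaw -3.82
   hole [ 0.4741 -0.1285] area 388.5
   hole [ 0.5305 -0.1055] area 278.0
   pattern in plate frame mm [54.7 26.7] mid [ 0.5023 -0.117 ]
turn [ 0.1  0.  -0.1] shift [-7.5 -0.3  8.6]
```

Emit:
{"name": "jog_arm", "arguments": {
  "rows": [0, 0, 0, -2, 0, 2, 50, 0, 0, 0, -4, 0, 5, 50, 0, 0, 0, -6, 0, 7, 50, 0, 0, 0, -7, 0, 8.5, 50, 0, 0, 0, -7, 0, 8.5, 50]
}}

```text
time_s: 16.68
eef_pos: [0.5006, -0.1591, -0.0162]
eef_rot: [-2.013, -1.853, -0.54]
force: [-0.5, -0.5, -0.7]
opening: 0.05
finger_force: 0.0
```

```bash
python3 - <<'E'
from tip import *
s=st(); T=T_tool(); print((T@[0,0,-.029,1])[:3].round(4),s['force'].round(1))
for x,y,w in [(.4995,-.164,85.4),(.5,-.155,85.4),(.501,-.146,85.4),(.503,-.137,86),(.505,-.13,86.5)]: tipplan(x,y,.009,w)
E
```

```text
[ 0.4994 -0.1735  0.0089] [-0.5 -0.5 -0.7]
turn [ 0.1 -0.  -0.1] shift [ 8.3 -0.7  4.6]
turn [ 0.1 -0.  -0.1] shift [16.1 -1.   9.2]
turn [ 0.1 -0.  -0.1] shift [23.9 -0.7 13.7]
turn [ 0.4 -0.  -0.6] shift [31.8  0.4 18.3]
turn [ 0.6 -0.  -1.1] shift [38.   1.7 21.8]
```

Emit:
{"name": "jog_arm", "arguments": {
  "rows": [0, 0, 0, 8, -1, 4.5, 50, 0, 0, 0, 16, -1, 9, 50, 0, 0, 0, 24, -1, 13.5, 50, 0.4, 0, -0.6, 32, 0.5, 18, 50, 0.6, 0, -1.1, 38, 1.5, 21.5, 50]
}}

```text
time_s: 17.3
eef_pos: [0.5061, -0.1156, -0.0156]
eef_rot: [-1.991, -1.876, -0.534]
force: [-0.6, -3.9, -2.1]
opening: 0.0501
finger_force: 2.3
```

```bash
python3 - <<'E'
from tip import *
seen('w18.png')
for x,y,w in [(.509,-.12,87.5),(.513,-.11,88.5),(.517,-.1,89.5),(.521,-.09,90.5),(.525,-.08,91.5)]: tipplan(x,y,.009,w)
E
```

```text
tcp [ 0.5061 -0.1156 -0.0156] tip [ 0.5052 -0.1301  0.0095] F [ 0.3 -2.5 -1.8]
plate px [282.  93.] rect c 0.5106 -0.038 size 0.0908 0.0524 yaw -3.82
   hole [ 0.5237 -0.0628] area 27.0
   hole [ 0.5334 -0.0387] area 306.5
   hole [ 0.487  -0.0355] area 362.5
plate px [280. 192.] rect c 0.5069 -0.0917 size 0.0906 0.0496 yaw -2.56
   hole [ 0.4789 -0.1044] area 465.0
   hole [ 0.5344 -0.0802] area 341.5
   hole [ 0.5368 -0.0746] area 8.5
turn [ 0.5  0.  -0.7] shift [7.8 2.9 5.1]
turn [ 1.   0.  -1.6] shift [16.6  6.1 10.2]
turn [ 1.5  0.  -2.5] shift [25.5  9.2 15.3]
turn [ 2.   0.  -3.3] shift [34.3 12.4 20.4]
turn [ 2.5  0.  -4.2] shift [43.1 15.5 25.5]
```

```bash
python3 - <<'E'
from tip import *
for x,y,w in [(.508,-.12,87.5),(.511,-.11,88.3),(.514,-.1,89.1),(.517,-.09,89.9),(.5195,-.08,90.7)]: tipplan(x,y,.009,w)
E
```

```text
turn [ 0.5  0.  -0.7] shift [7.7 1.9 5.1]
turn [ 0.9  0.  -1.4] shift [16.5  4.1 10.1]
turn [ 1.3  0.  -2.1] shift [25.3  6.3 15.2]
turn [ 1.7  0.  -2.8] shift [34.1  8.5 20.3]
turn [ 2.1  0.  -3.5] shift [42.9 10.2 25.4]
```

Emit:
{"name": "jog_arm", "arguments": {
  "rows": [0.5, 0, -0.7, 8, 2, 5, 50, 0.9, 0, -1.4, 16.5, 4, 10, 50, 1.3, 0, -2.1, 25, 6, 15, 50, 1.7, 0, -2.8, 34, 8.5, 20, 50, 2.1, 0, -3.5, 43, 10, 25, 50]
}}

```text
time_s: 17.98
eef_pos: [0.5192, -0.0669, -0.0157]
eef_rot: [-1.916, -1.937, -0.513]
force: [-0.2, -4.2, -0.4]
opening: 0.0499
finger_force: 2.5
```

```bash
python3 - <<'E'
from tip import *
seen('w19.png')
for x,y,w in [(.522,-.07,91),(.5245,-.061,91.5),(.527,-.052,92),(.5295,-.046,92),(.5305,-.042,92)]: tipplan(x,y,.009,w)
E
```

```text
tcp [ 0.5192 -0.0669 -0.0157] tip [ 0.5194 -0.0814  0.0094] F [ 1.3 -0.4 -0.4]
plate px [280.  92.] rect c 0.518 0.0125 size 0.0908 0.0498 yaw 0.28
   hole [0.5409 0.0118] area 309.5
   hole [0.4943 0.0116] area 363.5
   pattern in plate frame mm [46.6  0. ] mid [0.5176 0.0117]
plate px [280. 192.] rect c 0.5182 -0.0431 size 0.0905 0.0497 yaw 1.64
   hole [ 0.4913 -0.0577] area 465.5
   hole [ 0.5449 -0.0295] area 338.0
   pattern in plate frame mm [54.4 26.6] mid [ 0.5181 -0.0436]
turn [ 0.2 -0.  -0.3] shift [8.3 2.6 5.4]
turn [ 0.4 -0.  -0.7] shift [16.1  5.1  9.9]
turn [ 0.7 -0.  -1.1] shift [23.8  7.6 14.3]
turn [ 0.7 -0.  -1.1] shift [29.  10.2 17.3]
turn [ 0.7 -0.  -1.1] shift [32.4 11.2 19.3]
```

Emit:
{"name": "jog_arm", "arguments": {
  "rows": [0.2, 0, -0.4, 8.3, 2.6, 5.4, 50, 0.4, 0, -0.8, 16, 5, 10, 50, 0.7, 0, -1.2, 24, 7.6, 14.3, 50, 0.7, 0, -1.4, 29, 10, 17.3, 50, 0.7, 0, -1.4, 32.5, 11, 19.3, 50]
}}

```text
time_s: 18.65
eef_pos: [0.5297, -0.0295, -0.0159]
eef_rot: [-1.887, -1.962, -0.506]
force: [-1.4, -7.2, 3.2]
opening: 0.0504
finger_force: 3.5
```

```bash
python3 - <<'E'
from tip import *
seen('w20.png')
for x,y,w in [(.531,-.038,92),(.5313,-.035,92),(.5315,-.032,92),(.5315,-.030,92),(.5315,-.028,92)]: tipplan(x,y,.009,w)
E
```

```text
tcp [ 0.5297 -0.0295 -0.0159] tip [ 0.5302 -0.044   0.0092] F [-0.6 -6.2  1.4]
plate px [483.  38.] rect c 0.6386 0.0864 size 0.0161 0.0135 yaw 56.4
plate px [280.  93.] rect c 0.5253 0.0483 size 0.0909 0.0521 yaw 2.31
   hole [0.5474 0.0252] area 59.5
   hole [0.554  0.0498] area 9.0
   hole [0.5016 0.048 ] area 363.5
   hole [0.5481 0.05  ] area 306.5
plate px [279. 192.] rect c 0.5276 -0.0058 size 0.0906 0.0497 yaw 3.83
   hole [ 0.5011 -0.0214] area 467.5
   hole [0.5537 0.0088] area 337.0
   pattern in plate frame mm [54.5 26.7] mid [ 0.5274 -0.0063]
turn [0.  0.1 0.2] shift [4.6 1.  2.9]
turn [0.  0.1 0.2] shift [7.2 1.4 4.4]
turn [0.  0.1 0.2] shift [9.8 1.7 5.9]
turn [0.  0.1 0.2] shift [11.6  1.8  6.9]
turn [0.  0.1 0.2] shift [13.3  1.8  7.9]
```

Emit:
{"name": "jog_arm", "arguments": {
  "rows": [0, 0, 0.2, 4.5, 1, 2.9, 50, 0, 0, 0.2, 7, 1.4, 4.4, 50, 0, 0, 0.2, 9, 1.7, 5.5, 50, 0, 0, 0.2, 10, 1.8, 6.1, 50, 0, 0, 0.2, 11, 1.8, 6.7, 50]
}}

```text
time_s: 19.32
eef_pos: [0.5314, -0.0195, -0.0161]
eef_rot: [-1.893, -1.962, -0.503]
force: [-5.8, -19.3, 6.6]
opening: 0.05
finger_force: 9.5
```

```bash
python3 - <<'E'
from tip import *
seen('w21.png')
E
```

```text
tcp [ 0.5314 -0.0195 -0.0161] tip [ 0.5319 -0.0339  0.0091] F [ -6.5 -16.4   4.9]
plate px [482.  51.] rect c 0.6382 0.0869 size 0.015 0.0143 yaw 83.82
plate px [280.  93.] rect c 0.5273 0.0579 size 0.0908 0.0523 yaw 2.12
   hole [0.5638 0.0354] area 65.5
   hole [0.5547 0.0625] area 11.0
   hole [0.5503 0.0594] area 321.5
   hole [0.5034 0.0576] area 359.0
plate px [279. 193.] rect c 0.5293 0.0038 size 0.0906 0.0498 yaw 3.46
   hole [ 0.5028 -0.0117] area 473.0
   hole [0.5555 0.0183] area 345.0
   pattern in plate frame mm [54.5 26.8] mid [0.5291 0.0033]
```

Emit:
{"name": "jog_arm", "arguments": {
  "rows": [0, 0, 0, 0.5, 0, 0.3, 50, 0, 0, 0, 1, 0, 0.6, 50, 0, 0, 0, 1.5, 0, 0.9, 50, 0, 0, 0, 1.5, 0, 0.9, 50, 0, 0, 0, 1.5, 0, 0.9, 50]
}}

```text
time_s: 20.0
eef_pos: [0.5315, -0.0194, -0.0161]
eef_rot: [-1.895, -1.963, -0.501]
force: [-7.6, -22.6, 7.4]
opening: 0.0498
finger_force: 11.2
```

```bash
python3 - <<'E'
from tip import *
seen('w22.png')
tipplan(.5315,-.05,.009,92); tipplan(.529,-.09,.03,92)
E
```

```text
tcp [ 0.5315 -0.0194 -0.0161] tip [ 0.532  -0.0337  0.0092] F [ -7.1 -22.6   7.7]
plate px [482.  51.] rect c 0.6387 0.0873 size 0.0156 0.0139 yaw 54.06
plate px [280.  93.] rect c 0.5273 0.058 size 0.0908 0.0522 yaw 2.12
   hole [0.5633 0.0353] area 67.0
   hole [0.5547 0.0623] area 11.0
   hole [0.5503 0.0595] area 323.5
   hole [0.5034 0.0575] area 352.0
plate px [279. 194.] rect c 0.5293 0.0038 size 0.0906 0.0497 yaw 3.53
   hole [ 0.5027 -0.0116] area 470.5
   hole [0.5554 0.0184] area 342.0
   pattern in plate frame mm [54.4 26.7] mid [0.5291 0.0034]
turn [0.1 0.5 0.1] shift [-14.   -1.1  -7.9]
turn [0.1 0.5 0.1] shift [-38.3  -4.9 -45.8]
```

The force rises with no further motion, so the carrier is home against the fence. I'll back off and do a final check, including P2.

Emit:
{"name": "jog_arm", "arguments": {
  "rows": [0, 0, 0, -14, -1, -8, 50, 0, 0, 0, -32, -3, -20, 50, 0, 0, 0, -50, -4, -60, 50, 0, 0, 0, -70, -4, -120, 50, 0, 0, 0, -70, -4, -180, 50]
}}

```text
time_s: 20.68
eef_pos: [0.531, -0.1664, 0.1047]
eef_rot: [-1.89, -1.953, -0.506]
force: [1.5, -0.8, 0.1]
opening: 0.05
finger_force: 0.0
```

Emit:
{"name": "jog_arm", "arguments": {
  "rows": [0, -8, 0, 0, 0, -20, 50, 0, -16, 0, -20, 0, -40, 50, 0, -24, 0, -40, 0, -60, 50, 0, -30, 0, -60, 0, -70, 50, 0, -30, 0, -60, 0, -70, 50]
}}

```text
time_s: 21.3
eef_pos: [0.5347, -0.2511, 0.135]
eef_rot: [-2.181, -2.259, -0.001]
force: [0.1, -0.1, -0.4]
opening: 0.0497
finger_force: 0.0
```

```bash
python3 - <<'E'
from h import *
from pl import plate_report
s=st(); im,T=grab('wrist','w23.png'); print(T[:3,3].round(4)); print('station z'); plate_report(im,T,.018); print('mat z'); plate_report(im,T,.003)
K,W=cam('wrist',T); H=hsv(im); b=(H[...,0]<28)&(H[...,0]>8)&(H[...,1]>110)&(H[...,2]>50)
for c,s in blobs(b,10,600):
    p=ray(K,W,c,.026)
    if .46<p[0]<.6 and -.06<p[1]<.16: print('pin',s[4],p[:2].round(4))
E
```

```text
[ 0.5347 -0.2511  0.135 ]
station z
plate px [254. 269.] rect c 0.5023 -0.3302 size 0.0574 0.0483 yaw 2.02
   hole [ 0.5092 -0.3425] area 74.5
mat z
plate px [254. 269.] rect c 0.5007 -0.3385 size 0.0604 0.0509 yaw 2.02
   hole [ 0.508  -0.3515] area 74.5
```

P2 is unmoved on the mat. One last look at the parked carrier.

Emit:
{"name": "jog_arm", "arguments": {
  "rows": [0, 5, 0, 30, 0, -30, 50, 0, 10, 0, 60, 0, -60, 50, 0, 15, 0, 100, 0, -90, 50, 0, 20, 0, 130, 0, -110, 50, 0, 20, 0, 130, 0, -110, 50]
}}

```text
time_s: 21.98
eef_pos: [0.5308, -0.1219, 0.2456]
eef_rot: [-1.993, -2.064, -0.353]
force: [0.6, -0.4, -0.4]
opening: 0.0499
finger_force: 0.0
```

```bash
python3 - <<'E'
from h import *
from pl import plate_report
im,T=grab('wrist','w24.png'); print(T[:3,3].round(4)); plate_report(im,T,.018)
K,W=cam('wrist',T); H=hsv(im); b=(H[...,0]<28)&(H[...,0]>8)&(H[...,1]>110)&(H[...,2]>50)
for c,s in blobs(b,8,600):
    p=ray(K,W,c,.026)
    if .47<p[0]<.585 and -.06<p[1]<.16: print('pin',s[4],p[:2].round(4))
y=(H[...,0]>18)&(H[...,0]<30)&(H[...,1]>150)&(H[...,2]>120)
for c,s in blobs(y,60,2000):
    p=ray(K,W,c,0)
    if .42<p[0]<.65: print('yellow',p[:2].round(4),s)
def col(x):
    for yy in np.arange(.125,.175,.002): 
        u=proj(K,W,(x,yy,.02)).round().astype(int)
        if 0<=u[1]<420: yield round(float(yy),3),int(im[u[1],u[0]].mean())
for x in (.505,.545): print(x,list(col(x)))
E
```

```text
[ 0.5308 -0.1219  0.2456]
plate px [282.  99.] rect c 0.5277 0.0585 size 0.0904 0.0494 yaw 2.03
   hole [0.5507 0.0602] area 65.5
   hole [0.5032 0.0584] area 67.0
   pattern in plate frame mm [47.5  0.2] mid [0.527  0.0593]
plate px [282. 140.] rect c 0.5294 0.0034 size 0.0902 0.0496 yaw 3.29
   hole [ 0.5024 -0.0121] area 72.0
   hole [0.5562 0.0192] area 72.5
   pattern in plate frame mm [55.6 28.1] mid [0.5293 0.0036]
plate px [241. 380.] rect c 0.4854 -0.3141 size 0.0884 0.0153 yaw 1.95
pin 38 [0.4888 0.1148]
pin 35 [0.5579 0.1181]
pin 32 [0.5027 0.0584]
pin 30 [0.5499 0.0607]
pin 27 [0.5558 0.0179]
pin 27 [ 0.5015 -0.0127]
yellow [0.4639 0.0676] [236  32   5 136 447]
yellow [0.5917 0.0687] [325  32   5 136 495]
0.505 [(0.125, 107), (0.127, 108), (0.129, 110), (0.131, 106), (0.133, 105), (0.135, 103), (0.137, 107), (0.139, 108), (0.141, 125), (0.143, 194), (0.145, 74), (0.147, 77), (0.149, 121), (0.151, 173), (0.153, 184), (0.155, 178), (0.157, 180), (0.159, 175), (0.161, 175), (0.163, 177), (0.165, 172), (0.167, 180), (0.169, 221), (0.171, 233), (0.173, 235)]
0.545 [(0.125, 104), (0.127, 107), (0.129, 106), (0.131, 103), (0.133, 107), (0.135, 106), (0.137, 107), (0.139, 108), (0.141, 101), (0.143, 107), (0.145, 229), (0.147, 108), (0.149, 76), (0.151, 160), (0.153, 174), (0.155, 181), (0.157, 180), (0.159, 181), (0.161, 178), (0.163, 179), (0.165, 180), (0.167, 174), (0.169, 179), (0.171, 233), (0.173, 229)]
```

```bash
python3 -c "
from station import finish_job
print(finish_job())"
```

```text
the job is handed in; nothing more can be done
None
```

The job is handed in: two plates are seated on the middle and right stations (the right one slipped from the grip and dropped onto its pins, but sits flat), the third matched no station by camera measurement and was left untried on the mat, and the carrier is flush against the fence between the yellow lines. I never went near the bottle or beaker, and no verdict was returned.

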